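# Shut and clip a specimen transport case

## Robot

A 6-joint arm with a two-finger parallel gripper is mounted at the origin on the work surface. World frame = base frame: x ahead of the robot, y to its left, z up, the work surface at z = 0. Lengths are in mm, angles in rad, forces in N, time in s.
With the tool pointing down it reaches from about 225 to 725 mm from the base axis. Payload 3.1 kg.
Tool frame: the origin (TCP) lies at the very end of the fingers, on their centre line; the grasp point (between the pads) lies 19 mm behind it (r.grip_depth is the distance from the TCP to the grasp point, in mm); z points along the fingers, y is the line along which they close (so a half turn about z gives the same grasp; the last joint's range is limited). The gripper opens to 85 mm and grips with 20 to 120 N. Pads are 22 mm wide; open, the fingers measure 114 mm over their backs; the gripper's body (76 mm by 85 mm) begins 54 mm behind the grasp point. The pads swing forward as they close: fully open they stand 13 mm farther back than shut.
Start: joints at [-1.283, 0.048, 0.099, 1.622, 0, 1.443], TCP at [212.044, -480.265, 231.312] pointing down, gripper open.
Joint ranges: [-2.91, 2.91], [-0.99, 1.94], [-1.21, 1.42], [-2.12, 2.29], [-1.49, 1.47], [-3.14, 3.14]. Speed limits (rad/s): [2.79, 2.79, 3.14, 3.14, 3.14, 3.14].

## Interface

Orientations are given as a unit quaternion [w, x, y, z].
In Python, from cell import sensors, viewer, order, r gives the robot as it stands. The module is installed in compiled form; this text tells all that it offers.
- The arm moves only by the tool carry_out, never from a script. Its argument "increments" is a list of rows, each an object of numbers: "dx", "dy", "dz": the shift along the world's x, y, z in cm; "spin": the turn about the world's z in rad. A call has 1 to 8 rows; each row is the pose to reach, as a shift and turn from the pose commanded when the call began; what a row does not reach only later rows make up. A row lasts 1/12 s, in which the tool goes at most 41.7 mm and 7.16 degrees, less where a joint would pass 70% of its speed; a pose out of reach is approached as far as the arm can. A call with a gripper value outside its range is refused whole. "jaw" is the closure, from -1 (fully open) to 1 (shut), so that 0 is half open, set as the call begins (left out, the last holds). The fingers move at their own pace and stop on an object; "grip_force" is the grip in N (left out, the last holds). Time passes only in rows, so rows that repeat a pose let the fingers close. It gives the time, the measured TCP pose, the force, the opening and the grip force at its end, in the units of the state.
- sensors.state(): the state, without advancing time (a new reading comes with each control period).
- viewer.capture(name): name is "side" or "top"; returns the picture (480x640x3 uint8, red, green, blue); there is no depth.
- viewer.camera_info(name): a dict with "mtx" (3x3 intrinsics, pixels), "k1" (the pictures are not rectified: a ray, as slopes to the right and down, at radius r is drawn at 1 + k1 r^2 times it, then the intrinsics apply), "view" (4x4, takes a point from world to camera coordinates). Camera axes: x right, y down, z forward; pixel columns grow to the right and rows downward; lengths in mm; the calibration is good to about 2 mm. A picture is of the moment at which its call begins. camera_info takes no time and is no camera call.
- order.job_done(): hands the job in; it is judged then, once.
The state is a dict: "time": time; "joints": joint angles; "qd": joint speeds; "effort": joint torques, N m; "tool_pos": TCP position; "ee_rot": TCP orientation; "ft_force": force on the tool from outside, world axes, zero at the start; "moment": the same for the moment, N m; "width": finger opening in mm; "grip_force": force on a finger pad.
Only numpy, scipy, OpenCV 4.12 (cv2) and the standard library are available. Lean on these libraries where they do the work, as an engineer would, in place of code of your own. Each camera call takes 0.05 s, during which the arm holds its last target. There are 200 camera calls.

## Task

The specimen transport case is packed and has to go to the lab. With your fingertips only, push its lid all the way down without slamming it, and then push both of the clips on its front flat against the case. Grasp and lift nothing, leave the case where it stands, and do not disturb the tubes and other things around it.

Things in the scene. Friction and masses are not known exactly. Their poses are not given: they have to be found in the camera images.
- case: grey plastic transport case full of tubes, standing loose on the table (about 4 kg, slides only if shoved with 15 N or more). Body 180 mm deep (x), 260 mm wide (y), 100 mm high without the lid. Origin: centre of its underside, on the table; its -x axis points out of its front (the side with the clips), +x to the hinge side, z up
- lid (a joint): opening angle of the lid: 0 = shut, resting on the case; grows as it swings up; starts at 1.0 to 1.45 rad, stops at 1.75. Stiff hinge: it stays where it is left, never falls, and takes 1 to 5 N at its front edge to go down. A flat grey slab 186 mm from hinge to front edge, 266 mm wide, 30 mm thick, 0.6 kg; its top is 130 mm above the table when shut
- case_hinge (a point): fixed to the case: middle of the lid's hinge line, case-frame [0.094, 0, 0.100]; the line runs along the case's y axis. The lid's frame has this origin and, when shut, the case's axes; the lid spans x -0.186 to 0, z 0 to 0.030 in it and turns about +y as it opens (its front edge, at -x, goes up)
- lid_edge (a point): middle of the lid's front edge on its top (outer) face, lid-frame [-0.186, 0, 0.030]; axes of the lid: z out of the outer face, -x from hinge to front edge. A black U-shaped carrying handle lies flat on the middle of that face, 14 mm high, 34 to 87 mm from the hinge, 135 mm wide; the rest is clear but for two ribs 2 mm high, 98 mm either side of the middle
- clip_a (a joint): angle of the first clip: 0 = flat, hanging straight down over the case's front; grows as its free lower end swings out; starts at 0.4 to 0.7 rad. Pivot along the case's y axis on the lid's front, lid-frame [-0.190, +0.070, 0.018]. A black plate 42 mm wide, 6 mm thick, 50 mm below its pivot, ending in a 9 mm roll; rides on the lid; stiff (1 N at its end), stays where it is left
- clip_b (a joint): angle of the second clip: 0 = flat, hanging straight down over the case's front; grows as its free lower end swings out; starts at 0.4 to 0.7 rad. Pivot along the case's y axis on the lid's front, lid-frame [-0.190, -0.070, 0.018]. A black plate 42 mm wide, 6 mm thick, 50 mm below its pivot, ending in a 9 mm roll; rides on the lid; stiff (1 N at its end), stays where it is left
- clip_a_tip (a point): middle of the free lower end of the first clip (the one on the case's +y side), 50 mm from its pivot; with the lid shut and the clip flat it lies at case-frame [-0.099, +0.070, 0.068], and the clip's outer face there at x = -0.104
- clip_b_tip (a point): the same for the second clip, on the case's -y side: case-frame [-0.099, -0.070, 0.068] when shut and flat
- tube_front: a capped specimen tube, 18 mm across, 76 mm tall, standing loose in front of the case, about midway between the two clips and 50 to 100 mm off its front; origin: centre of its foot. Leave it standing
- tube_end: another such tube standing loose beside the case's +y end. Leave it standing
- tube_tray: white foam tray 200 x 270 mm full of red-capped tubes, 86 mm high, at the right; origin: centre of its underside. Not part of the job
- pump_bottle: white pump bottle 55 x 75 mm, 203 mm tall, at the back of the table; origin: centre of its foot. Not part of the job
- label_roll: roll of labels 76 mm across, 40 mm high, at the back of the table; origin: centre of its underside. Not part of the job
- phone: black phone lying flat, 160 x 75 x 9 mm, at the left; origin: centre of its underside. Not part of the job
- pen: black pen 137 mm long, 11 mm thick, lying at the left; origin: under its middle. Not part of the job
- glove_box: white and blue carton of gloves 120 x 240 x 70 mm, at the left; origin: centre of its underside. Not part of the job

How it is judged:
By the outcome, as a careful person would: the job done as asked, in the order asked, and still so for the second after the job is handed in, with the robot touching nothing.
It also fails if it takes over 45 s, if anything falls off the work surface, if the arm or the gripper's body presses on something with over 40 N, if the wrist force passes 120 N, or if a joint passes its speed limit or range.

## Working session

There is one attempt and no reset: what is moved stays moved. The work goes in short steps, Python scripts to look and compute and a tool call to move; the robot and the scene stay as the last step left them, time stands still between calls to the robot, and variables do not carry over. Pictures are saved under pics/ and viewed, at most 10 in all, crops included, and the job is handed in when it is done.

Besides the shell and the picture viewer there is one more tool, called after ">>>" in YAML: its name, and indented under it one key for each argument. carry_out: Moves the arm, as the interface text tells. Its arguments: {"type":"object","properties":{"increments":{"type":"array","items":{"type":"object","properties":{"dx":{"type":"number"},"dy":{"type":"number"},"dz":{"type":"number"},"spin":{"type":"number"}}}},"jaw":{"type":"number"},"grip_force":{"type":"number"}},"required":["increments"]}

```bash
mkdir -p pics
python3 - <<'E'
from cell import sensors, viewer
import cv2
for n in("top","side"):
    cv2.imwrite(f"pics/{n}0.png",viewer.capture(n)[:,:,::-1]); i=viewer.camera_info(n); print(n,i)
print(sensors.state())
E
```

```text
top {'mtx': array([[523.72695139,   0.        , 325.56903052],
       [  0.        , 523.72695139, 241.23247737],
       [  0.        ,   0.        ,   1.        ]]), 'k1': -0.1102881138457646, 'view': array([[ 1.97025314e-02, -9.99805798e-01, -4.20733648e-04,
        -1.37078403e+01],
       [-9.92363485e-01, -1.95046169e-02, -1.21796070e-01,
         5.40790500e+02],
       [ 1.21764211e-01,  2.81721160e-03, -9.92555057e-01,
         1.35199428e+03],
       [ 0.00000000e+00,  0.00000000e+00,  0.00000000e+00,
         1.00000000e+00]])}
side {'mtx': array([[444.05033205,   0.        , 312.26251791],
       [  0.        , 444.05033205, 234.74101186],
       [  0.        ,   0.        ,   1.        ]]), 'k1': -0.10911326545140881, 'view': array([[-8.09325320e-01, -5.87215531e-01, -1.30555390e-02,
         4.38643540e+02],
       [-3.85375941e-01,  5.47653237e-01, -7.42671742e-01,
         2.90435586e+02],
       [ 4.43258289e-01, -5.96031754e-01, -6.69528369e-01,
         9.40634345e+02],
       [ 0.00000000e+00,  0.00000000e+00,  0.00000000e+00,
         1.00000000e+00]])}
{'time': 0.1, 'joints': array([-1.28278284e+00,  4.86792514e-02,  9.77610324e-02,  1.62199709e+00,
       -1.71657440e-05,  1.44300102e+00]), 'qd': array([ 5.82196142e-04, -2.08570442e-03,  2.63114979e-03, -3.27763788e-04,
       -5.55593010e-05,  2.42031543e-04]), 'effort': array([ 2.26578690e-03, -3.39852154e+01,  3.20936179e+01,  1.58723351e-02,
       -9.81467247e-05, -3.33103358e-06]), 'tool_pos': array([ 211.892144  , -479.74172656,  230.23614809]), 'ee_rot': array([-1.05540616e-03,  9.78465064e-01,  2.06409775e-01, -9.33394334e-05]), 'ft_force': array([-0.01839059,  0.04203841,  0.12710025]), 'moment': array([-0.01820256, -0.07466105,  0.00401011]), 'grip_force': 0.0, 'width': 85.54578551435844}
```

View pics/top0.png

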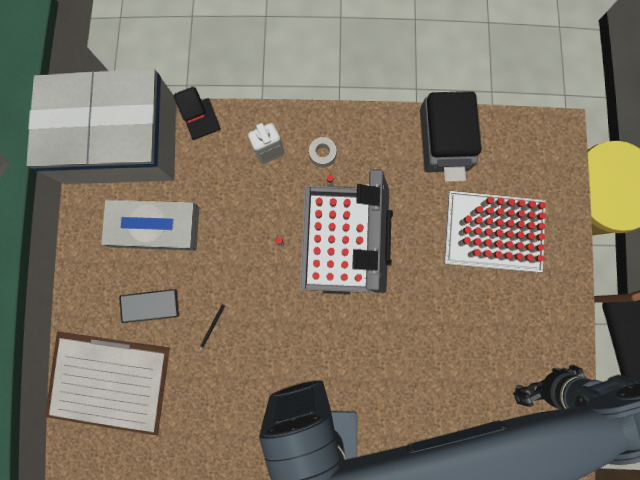

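View pics/side0.png

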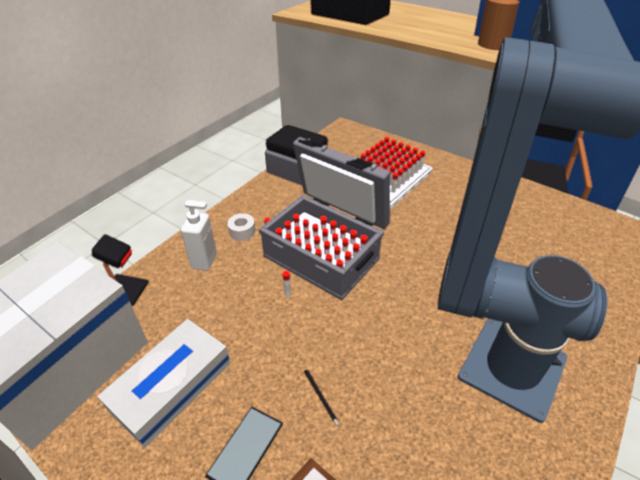

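Run:
```python
import cv2
t=cv2.imread("pics/top0.png")[160:310,260:410]; s=cv2.imread("pics/side0.png")[130:310,230:430]
cv2.imwrite("pics/tc.png",cv2.resize(t,None,fx=4,fy=4,interpolation=cv2.INTER_CUBIC))
cv2.imwrite("pics/sc.png",cv2.resize(s,None,fx=3.3333,fy=3.3333,interpolation=cv2.INTER_CUBIC))
```

```text
(no output)
```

View pics/tc.png

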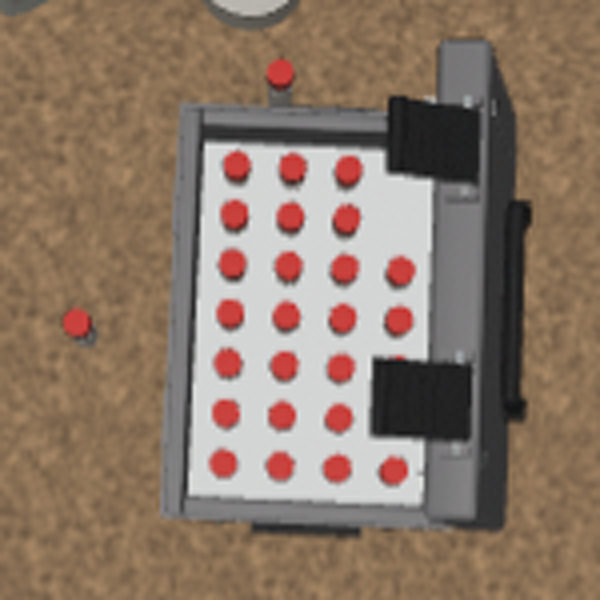

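View pics/sc.png

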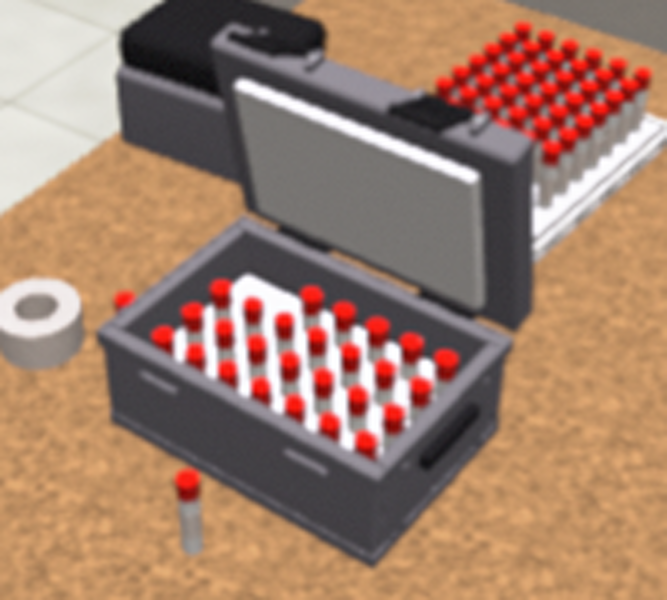

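```bash
cat > h.py <<'E'
import numpy as np
from cell import sensors, viewer, order
from scipy.optimize import least_squares
I={n:viewer.camera_info(n) for n in("top","side")}
def proj(n,P):
    c=I[n]; v=c["view"]; p=v[:3,:3]@P+v[:3,3]; s=p[:2]/p[2]; s=s*(1+c["k1"]*(s@s))
    return c["mtx"][:2,:2]@s+c["mtx"][:2,2]
def at_z(n,uv,z):
    return least_squares(lambda q:proj(n,np.r_[q,z])-uv,[400,0]).x
def case2w(p,c):
    co,si=np.cos(c[2]),np.sin(c[2]); return np.array([c[0]+co*p[0]-si*p[1],c[1]+si*p[0]+co*p[1],p[2]])
def lid2c(p,t):
    return np.array([94+np.cos(t)*p[0]+np.sin(t)*p[2],p[1],100-np.sin(t)*p[0]+np.cos(t)*p[2]])
E
python3 - <<'E'
from h import *
C=[("top",(305.5,186.2),(-90,130,100)),("top",(300.7,289.3),(-90,-130,100)),("side",(260,229),(-90,130,100)),
("side",(342.5,271.6),(-90,-130,100)),("side",(341.9,298.6),(-90,-130,0)),("side",(263.6,255.4),(-90,130,0)),("side",(383,232.9),(90,-130,100))]
L=[("top",(382.7,170.5),(-186,133,30)),("top",(379.3,290),(-186,-133,30)),("top",(370.2,170.5),(-186,133,0)),("top",(367,289.5),(-186,-133,0)),
("side",(293.9,142.6),(-186,133,0)),("side",(389.6,172),(-186,-133,30))]
def f(q): return np.concatenate([proj(n,case2w(np.array(p),q))-u for n,u,p in C]+[proj(n,case2w(lid2c(p,q[3]),q))-u for n,u,p in L])
s=least_squares(f,[450,0,-1.57,1.3],x_scale=[100,100,1,1]);print(s.x.round(3));print(s.fun.reshape(-1,2).round(1).tolist())
q=s.x
print("tubes",at_z("top",(279,240.5),76),at_z("top",(330,178.2),76))
for nm,p in(("edge",(-186,0,30)),("edgeA",(-186,133,30)),("hinge",(0,0,0))): print(nm,case2w(lid2c(p,q[3]),q).round(1))
for y in(70,-70): print("clip flat tip",case2w((-104,y,68),q).round(1))
print("frame axes x,y",np.cos(q[2]),np.sin(q[2]))
print("tray corner",at_z("top",(449,192),40))
E
```

```text
[540.063 -38.138  -1.598   1.37 ]
[[1.0, 0.3], [0.4, -0.7], [-0.2, -0.7], [0.5, 1.1], [-0.3, 1.8], [-0.4, 0.5], [0.1, -1.7], [0.8, -0.9], [0.1, 1.1], [-0.2, -0.8], [-1.5, 1.1], [-1.8, -0.4], [1.4, -1.7]]
tubes [535.2322014  116.26653166] [701.28955376 -11.46591526]
edge [ 537.7 -124.4  288.2]
edgeA [ 670.6 -128.1  288.2]
hinge [ 537.5 -132.1  100. ]
clip flat tip [612.9  63.9  68. ]
clip flat tip [472.9  67.7  68. ]
frame axes x,y -0.02738249748928356 -0.999625029114042
tray corner [ 679.57360539 -331.34410571]
```

>>> carry_out:
  increments:
    - {"dx": 2, "dy": 1.8, "dz": 0.4, "spin": 0.11}
    - {"dx": 4.5, "dy": 4, "dz": 0.8, "spin": 0.22}
    - {"dx": 7, "dy": 6.3, "dz": 1.2, "spin": 0.33}
    - {"dx": 9.5, "dy": 8.5, "dz": 1.6, "spin": 0.44}
    - {"dx": 12, "dy": 10.8, "dz": 2, "spin": 0.55}
    - {"dx": 14.5, "dy": 13, "dz": 2.4, "spin": 0.66}
    - {"dx": 17, "dy": 15.3, "dz": 2.7, "spin": 0.77}
    - {"dx": 19.5, "dy": 17.5, "dz": 3, "spin": 0.88}
  jaw: 1

```text
time: 0.77
tool_pos: [407.9, -303.7, 261.0]
ee_rot: [-0.0, 0.796, 0.606, -0.0]
ft_force: [0.4, -0.5, -0.1]
width: 0.0
grip_force: 0.0
```

Run:
```python
from h import *
th=np.r_[np.arange(1.41,0.13,-0.04),.12,.1,.08,.06,.045,.03,.02,.01,0,-.01,-.02]
for t in th:
    xc=94-165*np.cos(t)+30*np.sin(t); z=100+165*np.sin(t)+30*np.cos(t)
    print(round(t,3),round((-38.1-.9996*(xc+11))/10,2),round(z/10,2))
```

```text
1.41 -14.63 26.77
1.37 -13.95 26.77
1.33 -13.28 26.74
1.29 -12.62 26.69
1.25 -11.95 26.6
1.21 -11.29 26.5
1.17 -10.63 26.36
1.13 -9.98 26.2
1.09 -9.34 26.02
1.05 -8.7 25.81
1.01 -8.07 25.57
0.97 -7.46 25.31
0.93 -6.85 25.02
0.89 -6.25 24.71
0.85 -5.67 24.38
0.81 -5.11 24.02
0.77 -4.55 23.64
0.73 -4.02 23.24
0.69 -3.49 22.82
0.65 -2.99 22.37
0.61 -2.5 21.91
0.57 -2.04 21.43
0.53 -1.59 20.93
0.49 -1.16 20.41
0.45 -0.76 19.88
0.41 -0.37 19.33
0.37 -0.01 18.76
0.33 0.33 18.18
0.29 0.64 17.59
0.25 0.93 16.99
0.21 1.2 16.37
0.17 1.44 15.75
0.12 1.71 14.95
0.1 1.81 14.63
0.08 1.9 14.31
0.06 1.98 13.98
0.045 2.04 13.74
0.03 2.09 13.49
0.02 2.12 13.33
0.01 2.16 13.16
0.0 2.19 13.0
-0.01 2.22 12.83
-0.02 2.24 12.67
```

>>> carry_out:
  increments:
    - {"dx": 2.2, "dy": 2.2, "dz": 0.1, "spin": 0.06}
    - {"dx": 4.6, "dy": 4.6, "dz": 0.2, "spin": 0.12}
    - {"dx": 7, "dy": 7, "dz": 0.3, "spin": 0.18}
    - {"dx": 9.3, "dy": 9.2, "dz": 0.4, "spin": 0.245}
    - {"dx": 11.5, "dy": 11.3, "dz": 0.5, "spin": 0.245}
    - {"dx": 13.3, "dy": 13.0, "dz": 0.5, "spin": 0.245}
    - {"dx": 13.3, "dy": 13.0, "dz": 0.5, "spin": 0.245}

```text
time: 1.35
tool_pos: [542.5, -171.7, 265.0]
ee_rot: [-0.001, 0.716, 0.698, 0.001]
ft_force: [0.4, 0.0, 0.2]
width: -0.0
grip_force: 0.0
```

>>> carry_out:
  increments:
    - {"dy": 1.0, "dz": 0.1}
    - {"dy": 1.8, "dz": 0.1}
    - {"dy": 2.4, "dz": 0.1}
    - {"dy": 2.9, "dz": 0.1}
    - {"dy": 3.3, "dz": 0.1}
    - {"dy": 3.7, "dz": 0.1}
    - {"dy": 4.1, "dz": 0.1}
    - {"dy": 4.4, "dz": 0.1}

```text
schema error: expected keys dx, dy, dz, spin
```

>>> carry_out:
  increments:
    - {"dx": 0, "dy": 1.0, "dz": 0.1, "spin": 0}
    - {"dx": 0, "dy": 1.8, "dz": 0.1, "spin": 0}
    - {"dx": 0, "dy": 2.4, "dz": 0.1, "spin": 0}
    - {"dx": 0, "dy": 2.9, "dz": 0.1, "spin": 0}
    - {"dx": 0, "dy": 3.3, "dz": 0.1, "spin": 0}
    - {"dx": 0, "dy": 3.7, "dz": 0.1, "spin": 0}
    - {"dx": 0, "dy": 4.1, "dz": 0.1, "spin": 0}
    - {"dx": 0, "dy": 4.4, "dz": 0.1, "spin": 0}

```text
time: 2.02
tool_pos: [539.8, -132.6, 267.4]
ee_rot: [0.001, 0.718, 0.696, -0.001]
ft_force: [0.1, -3.7, -1.2]
width: -0.1
grip_force: 2.0
```

>>> carry_out:
  increments:
    - {"dx": 0, "dy": 0.5, "dz": 0, "spin": 0}
    - {"dx": 0, "dy": 1.2, "dz": -0.1, "spin": 0}
    - {"dx": 0, "dy": 1.8, "dz": -0.2, "spin": 0}
    - {"dx": 0, "dy": 2.5, "dz": -0.4, "spin": 0}
    - {"dx": 0, "dy": 3.15, "dz": -0.5, "spin": 0}
    - {"dx": 0, "dy": 3.8, "dz": -0.7, "spin": 0}
    - {"dx": 0, "dy": 4.4, "dz": -0.9, "spin": 0}
    - {"dx": 0, "dy": 5.05, "dz": -1.15, "spin": 0}

```text
time: 2.68
tool_pos: [540.8, -79.8, 256.2]
ee_rot: [0.001, 0.717, 0.697, 0.001]
ft_force: [3.1, -2.0, 2.0]
width: -0.1
grip_force: 1.5
```

>>> carry_out:
  increments:
    - {"dx": 0, "dy": 0.6, "dz": -0.25, "spin": 0}
    - {"dx": 0, "dy": 1.2, "dz": -0.55, "spin": 0}
    - {"dx": 0, "dy": 1.8, "dz": -0.85, "spin": 0}
    - {"dx": 0, "dy": 2.4, "dz": -1.2, "spin": 0}
    - {"dx": 0, "dy": 2.95, "dz": -1.55, "spin": 0}
    - {"dx": 0, "dy": 3.5, "dz": -1.95, "spin": 0}
    - {"dx": 0, "dy": 4.05, "dz": -2.35, "spin": 0}
    - {"dx": 0, "dy": 4.6, "dz": -2.75, "spin": 0}

```text
time: 3.35
tool_pos: [539.8, -34.0, 227.6]
ee_rot: [-0.0, 0.718, 0.696, -0.0]
ft_force: [0.6, -0.5, 2.3]
width: -0.1
grip_force: 1.0
```

>>> carry_out:
  increments:
    - {"dx": 0, "dy": 0.5, "dz": -0.45, "spin": 0}
    - {"dx": 0, "dy": 1.0, "dz": -0.9, "spin": 0}
    - {"dx": 0, "dy": 1.45, "dz": -1.4, "spin": 0}
    - {"dx": 0, "dy": 1.9, "dz": -1.9, "spin": 0}
    - {"dx": 0, "dy": 2.3, "dz": -2.4, "spin": 0}
    - {"dx": 0, "dy": 2.7, "dz": -2.95, "spin": 0}
    - {"dx": 0, "dy": 3.1, "dz": -3.5, "spin": 0}
    - {"dx": 0, "dy": 3.45, "dz": -4.05, "spin": 0}

```text
time: 4.02
tool_pos: [539.8, 0.3, 187.0]
ee_rot: [-0.0, 0.718, 0.696, -0.0]
ft_force: [0.7, -0.1, 1.1]
width: 0.0
grip_force: 0.6
```

>>> carry_out:
  increments:
    - {"dx": 0, "dy": 0.35, "dz": -0.6, "spin": 0}
    - {"dx": 0, "dy": 0.65, "dz": -1.2, "spin": 0}
    - {"dx": 0, "dy": 0.95, "dz": -1.8, "spin": 0}
    - {"dx": 0, "dy": 1.15, "dz": -2.25, "spin": 0}
    - {"dx": 0, "dy": 1.35, "dz": -2.7, "spin": 0}
    - {"dx": 0, "dy": 1.5, "dz": -3.2, "spin": 0}
    - {"dx": 0, "dy": 1.65, "dz": -3.5, "spin": 0}
    - {"dx": 0, "dy": 1.75, "dz": -3.8, "spin": 0}

```text
time: 4.68
tool_pos: [539.7, 17.2, 149.2]
ee_rot: [-0.0, 0.718, 0.696, -0.0]
ft_force: [0.1, -0.1, 0.7]
width: 0.2
grip_force: 0.2
```

>>> carry_out:
  increments:
    - {"dx": 0, "dy": 0.1, "dz": -0.3, "spin": 0}
    - {"dx": 0, "dy": 0.2, "dz": -0.6, "spin": 0}
    - {"dx": 0, "dy": 0.25, "dz": -0.85, "spin": 0}
    - {"dx": 0, "dy": 0.3, "dz": -1.1, "spin": 0}
    - {"dx": 0, "dy": 0.35, "dz": -1.35, "spin": 0}
    - {"dx": 0, "dy": 0.4, "dz": -1.55, "spin": 0}
    - {"dx": 0, "dy": 0.4, "dz": -1.7, "spin": 0}
    - {"dx": 0, "dy": 0.45, "dz": -1.8, "spin": 0}

```text
time: 5.35
tool_pos: [540.1, 21.6, 131.6]
ee_rot: [0.0, 0.718, 0.696, -0.0]
ft_force: [0.0, -1.1, -0.2]
width: -0.1
grip_force: 0.1
```

>>> carry_out:
  increments:
    - {"dx": 0, "dy": 0, "dz": -0.1, "spin": 0}
    - {"dx": 0, "dy": 0, "dz": -0.15, "spin": 0}
    - {"dx": 0, "dy": 0, "dz": -0.2, "spin": 0}
    - {"dx": 0, "dy": 0, "dz": -0.25, "spin": 0}
    - {"dx": 0, "dy": 0, "dz": -0.3, "spin": 0}
    - {"dx": 0, "dy": 0, "dz": -0.3, "spin": 0}

```text
time: 5.85
tool_pos: [540.1, 21.8, 130.1]
ee_rot: [0.0, 0.718, 0.696, 0.0]
ft_force: [-1.0, 0.4, 5.5]
width: -0.2
grip_force: 2.7
```

>>> carry_out:
  increments:
    - {"dx": 0, "dy": 0, "dz": -0.1, "spin": 0}
    - {"dx": 0, "dy": 0, "dz": -0.2, "spin": 0}
    - {"dx": 0, "dy": 0, "dz": -0.2, "spin": 0}

```text
time: 6.1
tool_pos: [540.1, 21.8, 130.0]
ee_rot: [0.001, 0.718, 0.696, 0.001]
ft_force: [-5.7, 0.6, 12.0]
width: -0.1
grip_force: 6.0
```

>>> carry_out:
  increments:
    - {"dx": 0, "dy": 0, "dz": 0.6, "spin": 0}
    - {"dx": 0, "dy": 0, "dz": 2.5, "spin": 0}
    - {"dx": 0, "dy": 0, "dz": 5, "spin": 0}
    - {"dx": -1, "dy": 1, "dz": 7, "spin": 0}
    - {"dx": -3, "dy": 3, "dz": 8, "spin": 0}
    - {"dx": -5.5, "dy": 5.5, "dz": 8, "spin": 0}
    - {"dx": -7, "dy": 8.5, "dz": 8, "spin": 0}
    - {"dx": -7, "dy": 11.5, "dz": 8, "spin": 0}

```text
time: 6.77
tool_pos: [467.8, 137.3, 207.6]
ee_rot: [-0.0, 0.718, 0.696, -0.0]
ft_force: [0.8, 0.1, 0.5]
width: 0.0
grip_force: 0.0
```

Run:
```python
from h import *
import cv2
s=viewer.capture("side")[:,:,::-1]; t=viewer.capture("top")[:,:,::-1]
cv2.imwrite("pics/1.png",np.hstack([cv2.resize(s[170:320,230:400],(680,600))[:, :400+280][:, :400] if 0 else cv2.resize(s[160:320,240:400],(400,400),interpolation=2),cv2.resize(t[160:320,260:420],(400,400),interpolation=2)]))
```

```text
(no output)
```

View pics/1.png

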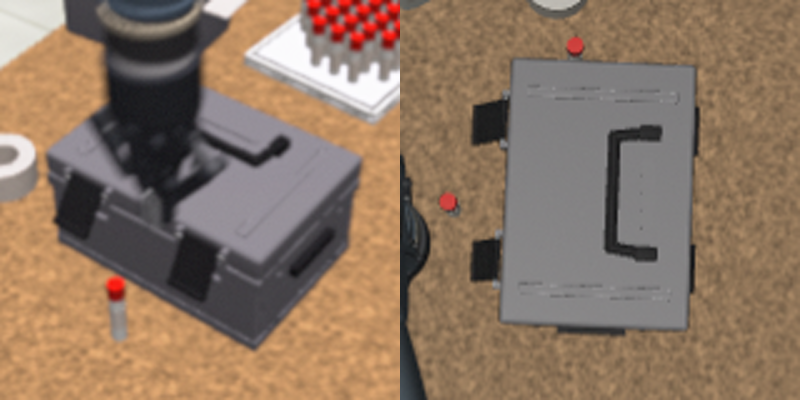

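>>> carry_out:
  increments:
    - {"dx": 0.2, "dy": 0, "dz": -3, "spin": 0}
    - {"dx": 0.2, "dy": 0, "dz": -6, "spin": 0}
    - {"dx": 0.2, "dy": 0, "dz": -9, "spin": 0}
    - {"dx": 0.2, "dy": 0, "dz": -11.5, "spin": 0}
    - {"dx": 0.2, "dy": 0, "dz": -13.4, "spin": 0}
    - {"dx": 0.2, "dy": 0, "dz": -13.4, "spin": 0}

```text
time: 7.37
tool_pos: [468.2, 135.4, 67.3]
ee_rot: [-0.003, 0.718, 0.696, -0.004]
ft_force: [-1.7, 1.1, -0.4]
width: -0.2
grip_force: 0.0
```

Run:
```python
from h import *
q=[540.06,-38.14,-1.598]
for n,p in(("top",(-92,133,130)),("top",(-92,-133,130)),("side",(-90,-130,0))): print(proj(n,case2w(p,q)))
```

```text
[305.27840373 182.59525631]
[299.63022355 289.45450193]
[341.59433693 300.42190478]
```

>>> carry_out:
  increments:
    - {"dx": 0, "dy": -1.2, "dz": 0, "spin": 0}
    - {"dx": 0, "dy": -2.2, "dz": 0, "spin": 0}
    - {"dx": 0, "dy": -3, "dz": 0, "spin": 0}
    - {"dx": 0, "dy": -3.7, "dz": 0, "spin": 0}
    - {"dx": 0, "dy": -4.3, "dz": 0, "spin": 0}
    - {"dx": 0, "dy": -4.8, "dz": 0, "spin": 0}
    - {"dx": 0, "dy": -5.1, "dz": 0, "spin": 0}
    - {"dx": 0, "dy": -5.3, "dz": 0, "spin": 0}

```text
time: 8.03
tool_pos: [472.4, 83.3, 73.3]
ee_rot: [0.0, 0.718, 0.696, 0.0]
ft_force: [0.7, 1.0, 0.6]
width: -0.1
grip_force: 0.3
```

>>> carry_out:
  increments:
    - {"dx": 0, "dy": -0.1, "dz": 0, "spin": 0}
    - {"dx": 0, "dy": -0.2, "dz": 0, "spin": 0}
    - {"dx": 0, "dy": -0.3, "dz": 0, "spin": 0}
    - {"dx": 0, "dy": -0.4, "dz": 0, "spin": 0}
    - {"dx": 0, "dy": -0.4, "dz": 0, "spin": 0}

```text
time: 8.45
tool_pos: [472.1, 80.9, 72.9]
ee_rot: [-0.001, 0.717, 0.697, 0.001]
ft_force: [0.8, 4.5, 0.1]
width: -0.3
grip_force: 0.1
```

>>> carry_out:
  increments:
    - {"dx": 0, "dy": -0.05, "dz": 0, "spin": 0}
    - {"dx": 0, "dy": -0.08, "dz": 0, "spin": 0}
    - {"dx": 0, "dy": -0.08, "dz": 0, "spin": 0}

```text
time: 8.7
tool_pos: [472.1, 80.9, 72.9]
ee_rot: [-0.001, 0.717, 0.697, 0.002]
ft_force: [1.0, 7.0, -0.1]
width: 0.1
grip_force: 0.0
```

>>> carry_out:
  increments:
    - {"dx": 0, "dy": 2, "dz": 0, "spin": 0}
    - {"dx": 0, "dy": 5, "dz": 0, "spin": 0}
    - {"dx": 0, "dy": 5.8, "dz": 3, "spin": 0}
    - {"dx": 0, "dy": 5.8, "dz": 6, "spin": 0}
    - {"dx": 2, "dy": 5.8, "dz": 8, "spin": 0}
    - {"dx": 5, "dy": 5.8, "dz": 8, "spin": 0}
    - {"dx": 8, "dy": 5.8, "dz": 8, "spin": 0}
    - {"dx": 11, "dy": 5.8, "dz": 8, "spin": 0}

```text
time: 9.37
tool_pos: [583.5, 136.4, 153.6]
ee_rot: [0.001, 0.718, 0.697, -0.0]
ft_force: [0.8, -0.2, -0.8]
width: -0.2
grip_force: 0.0
```

>>> carry_out:
  increments:
    - {"dx": 2, "dy": 0, "dz": 0, "spin": 0}
    - {"dx": 3.1, "dy": 0, "dz": 0, "spin": 0}
    - {"dx": 3.1, "dy": 0, "dz": -1, "spin": 0}
    - {"dx": 3.1, "dy": 0, "dz": -3.5, "spin": 0}
    - {"dx": 3.1, "dy": 0, "dz": -6, "spin": 0}
    - {"dx": 3.1, "dy": 0, "dz": -7.5, "spin": 0}
    - {"dx": 3.1, "dy": 0, "dz": -8, "spin": 0}
    - {"dx": 3.1, "dy": 0, "dz": -8, "spin": 0}

```text
time: 10.03
tool_pos: [610.2, 136.4, 69.8]
ee_rot: [-0.002, 0.718, 0.696, -0.003]
ft_force: [-0.6, 0.3, 0.2]
width: -0.1
grip_force: 0.0
```

>>> carry_out:
  increments:
    - {"dx": 0, "dy": -1.2, "dz": 0, "spin": 0}
    - {"dx": 0, "dy": -2.2, "dz": 0, "spin": 0}
    - {"dx": 0, "dy": -3, "dz": 0, "spin": 0}
    - {"dx": 0, "dy": -3.7, "dz": 0, "spin": 0}
    - {"dx": 0, "dy": -4.3, "dz": 0, "spin": 0}
    - {"dx": 0, "dy": -4.9, "dz": 0, "spin": 0}
    - {"dx": 0, "dy": -5.3, "dz": 0, "spin": 0}
    - {"dx": 0, "dy": -5.6, "dz": 0, "spin": 0}

```text
time: 10.7
tool_pos: [613.3, 80.1, 73.2]
ee_rot: [0.0, 0.718, 0.696, 0.0]
ft_force: [0.3, 0.9, -1.0]
width: 0.1
grip_force: 0.3
```

>>> carry_out:
  increments:
    - {"dx": 0, "dy": -0.1, "dz": 0, "spin": 0}
    - {"dx": 0, "dy": -0.2, "dz": 0, "spin": 0}
    - {"dx": 0, "dy": -0.3, "dz": 0, "spin": 0}
    - {"dx": 0, "dy": -0.4, "dz": 0, "spin": 0}
    - {"dx": 0, "dy": -0.4, "dz": 0, "spin": 0}

```text
time: 11.12
tool_pos: [613.2, 77.7, 72.9]
ee_rot: [-0.0, 0.717, 0.697, 0.001]
ft_force: [0.2, 2.2, 0.3]
width: 0.1
grip_force: 0.1
```

>>> carry_out:
  increments:
    - {"dx": 0, "dy": -0.05, "dz": 0, "spin": 0}
    - {"dx": 0, "dy": -0.1, "dz": 0, "spin": 0}
    - {"dx": 0, "dy": -0.12, "dz": 0, "spin": 0}
    - {"dx": 0, "dy": -0.12, "dz": 0, "spin": 0}

```text
time: 11.45
tool_pos: [613.2, 77.7, 73.0]
ee_rot: [-0.001, 0.717, 0.697, 0.001]
ft_force: [0.5, 5.6, 0.6]
width: 0.1
grip_force: 0.0
```

>>> carry_out:
  increments:
    - {"dx": 0, "dy": 2, "dz": 0, "spin": 0}
    - {"dx": 0, "dy": 5, "dz": 0, "spin": 0}
    - {"dx": 0, "dy": 6, "dz": 3, "spin": 0}
    - {"dx": 0, "dy": 6.5, "dz": 6.5, "spin": 0}
    - {"dx": 0, "dy": 8, "dz": 10, "spin": 0}
    - {"dx": -2, "dy": 10, "dz": 13, "spin": 0}
    - {"dx": -5, "dy": 12, "dz": 15, "spin": 0}
    - {"dx": -8.5, "dy": 14, "dz": 16, "spin": 0}

```text
time: 12.12
tool_pos: [529.8, 215.7, 236.6]
ee_rot: [0.003, 0.718, 0.696, 0.002]
ft_force: [-0.5, 1.4, 0.2]
width: 0.1
grip_force: 0.0
```

>>> carry_out:
  increments:
    - {"dx": -4, "dy": 0, "dz": 0, "spin": 0}
    - {"dx": -8, "dy": 0, "dz": 0, "spin": 0}
    - {"dx": -12, "dy": 0, "dz": 0, "spin": 0}
    - {"dx": -15, "dy": 0, "dz": 0, "spin": 0}
    - {"dx": -17, "dy": 0, "dz": 0, "spin": 0}
    - {"dx": -18, "dy": 0, "dz": 0, "spin": 0}
    - {"dx": -18, "dy": 0, "dz": 0, "spin": 0}

```text
time: 12.7
tool_pos: [346.9, 215.4, 233.4]
ee_rot: [0.001, 0.717, 0.697, 0.0]
ft_force: [0.4, 0.3, -0.8]
width: -0.0
grip_force: 0.0
```

Run:
```python
from h import *
import cv2
s=viewer.capture("side")[:,:,::-1]; t=viewer.capture("top")[:,:,::-1]
cv2.imwrite("pics/2.png",np.hstack([cv2.resize(s[160:320,240:400],(400,400),interpolation=2),cv2.resize(t[160:320,260:420],(400,400),interpolation=2)]))
```

```text
(no output)
```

View pics/2.png

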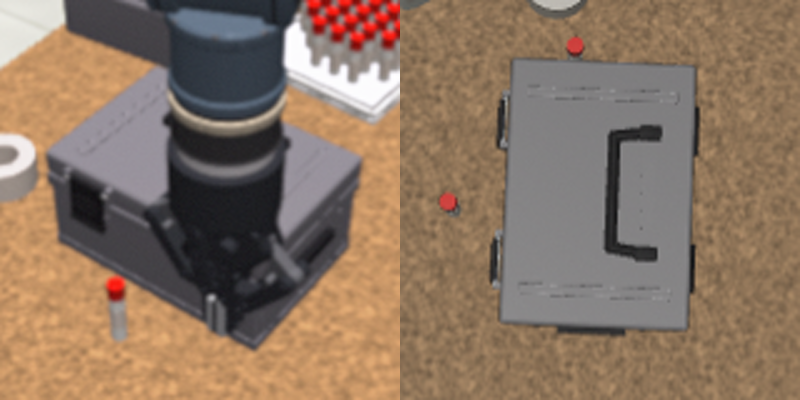

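The lid is shut. In the top view (right half), both clips lie flat, at about (503,120) and (496,260). The tube caps at (448,202) and (575,46) and the case corners are at the same pixels as before the clips were pushed. Handing in.

```bash
python3 -c "
from cell import order; print(order.job_done())"
```

```text
the job is handed in; nothing more can be done
None
```

The job is handed in: the lid is fully down, both clips are flat against the case, and in the final pictures the case and both loose tubes stand where they were; the judge's verdict was not returned.

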